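# Rock test of a horn sole insert

### The job

Test whether the tapered horn insert on the mallet head is still loose in its bedding: press its wide end lightly with the fingertips until it gives a little, lift off, then press its narrow end lightly until that gives too, and withdraw upward to about a hand's breadth above the head. Do not lift or shift the mallet head, and do not touch the other mallet head, the acrylic striking face, the wedge or the reamer.

Things in the scene. Friction and masses are not known exactly. Their poses are not given: they have to be found in the camera images.
- mallet_head: Loose square-section wooden mallet head, 230 long (x) x 60 wide (y) x 60 high, about 0.8 kg, lying sole upward on the cabinet top. Origin at the centre of its underside, z up. Its top face (60 above the origin) carries the tapered horn insert, centred, its wide end towards the head's +x. The insert is 110 long along x, 44 wide at the wide end and 18 at the narrow end, and its flat top stands 8 proud of the head (68 above the bench).
- wide_spot (a point): Point on the insert's top face, on its centre line, 40 from its middle towards the wide end (15 from that end). Axes as the head's; z is up.
- narrow_spot (a point): Point on the insert's top face, on its centre line, 40 from its middle towards the narrow end (15 from that end).
- horn_insert (a joint): Rocking of the insert about a cross axis through its middle (rad): 0 at rest, positive with the wide end down, negative with the narrow end down, stops at +-0.14. It springs back when released; pressed at a spot it sinks about 0.65 mm per newton (0.016 rad per newton), reaching the stop at 5.6 mm and about 9 N.
- other_head: Bystander: loose wooden mallet head of the same size (230 x 60 x 60), with a round horn collar, 46 across and 3 proud, around a dark shaft socket in the middle of its top face instead of a tapered insert. Origin at the centre of its underside.
- acrylic_face: Bystander: loose smoky tinted acrylic striking face, a disc 60 across and 10 thick, lying flat. Origin at the centre of its underside.
- wedge: Bystander: loose green-painted oak wedge, 90 long (x) x 26 wide, rising from 8 to 26 high towards its +x end. Origin at the centre of its underside.
- reamer: Bystander: loose dull steel T-handled reamer lying flat, 154 long (x), 18 thick, handle bar 90 wide (y) at its -x end. Origin on the bench under its shaft, 55 from the handle bar's axis and 90 from the tip.

How it is judged:
On the way, in this order (a step that is already met when the one before it is completed fails the run):
1. the fingers press the wide end so that it gives (at least 0.02 rad) (value of joint horn_insert above 0.02 rad and contact force between the fingers and mallet_head above 0.3 N), for 0.1 s.
2. the fingers lift off the insert and it springs back (contact force between the fingers and mallet_head below 0.05 N and value of joint horn_insert below 0.012 rad), for 0.1 s.
3. the fingers press the narrow end so that it gives (at least 0.02 rad) (value of joint horn_insert below -0.02 rad and contact force between the fingers and mallet_head above 0.3 N), for 0.1 s.
At the end, for the whole second after the job is handed in: Insert back at rest (within 0.012 rad of 0), gripper's grasp point at least 130 mm above the bench, mallet head still, level and within 8 mm of its start, the other head, acrylic face, wedge and reamer within 6 mm of theirs (value of joint horn_insert between -0.012 and 0.012 rad and z of the grasp point in the frame of mallet_head above 0.13 m and distance of mallet_head from where it was at the start of the episode below 0.008 m and angle between mallet_head's own z axis and vertical below 0.05 rad and linear speed of mallet_head below 0.02 m/s and distance of each of other_head, acrylic_face, wedge, reamer from where it was at the start of the episode below 0.006 m); the robot touches nothing.
It fails at once if the mallet head or its insert is pressed harder than 15 N (contact force between any of the fingers, the arm and mallet_head above 15 N).
It fails at once if the mallet head is lifted, tipped or shifted more than 8 mm (distance of mallet_head from where it was at the start of the episode above 0.008 m or angle between mallet_head's own z axis and vertical above 0.05 rad).
It fails at once if the robot touches the other head, acrylic face, wedge or reamer (contact force between any of the fingers, the arm and other_head above 0.3 N or contact force between any of the fingers, the arm and acrylic_face above 0.3 N or contact force between any of the fingers, the arm and wedge above 0.3 N or contact force between any of the fingers, the arm and reamer above 0.3 N).
It fails at once if the other head, acrylic face, wedge or reamer is moved more than 6 mm (distance of any of other_head, acrylic_face, wedge, reamer from where it was at the start of the episode above 0.006 m).
It also fails if it takes over 38 s, if anything falls off the work surface, if the arm or the gripper's body presses on something with over 40 N, if the wrist force passes 120 N, or if a joint passes its speed limit or range.

### The arm

A 6-joint arm with a two-finger parallel gripper is mounted at the origin on the work surface. World frame = base frame: x ahead of the robot, y to its left, z up, the work surface at z = 0. Lengths are in m, angles in rad, forces in N, time in s.
With the tool pointing down it reaches from about 0.375 to 0.975 m from the base axis. Payload 3.8 kg.
Tool frame: the origin (TCP) lies at the very end of the fingers, on their centre line; the grasp point (between the pads) lies behind it (bot.tcp_to_grasp is the y of the grasp point in the tool frame, in m); y points along the fingers, z is the direction in which the jaws open and shut, and the axes are right-handed (so a half turn about y gives the same grasp; the last joint's range is limited). The gripper opens to 85 mm and grips with 20 to 120 N. Pads are 22 mm wide; open, the fingers measure 114 mm over their backs; the gripper's body (76 mm by 85 mm) begins 54 mm behind the grasp point. The pads swing forward as they close: fully open they stand 13 mm farther back than shut.
Start: joints at [1.195, 0.264, 1.604, -0, 1.274, -0.037], TCP at [0.224, 0.637, 0.231] pointing down, gripper open.
Joint ranges: [-2.63, 2.63], [-0.94, 2.18], [0.31, 2.57], [-1.31, 4.45], [0, 2.66], [-2.55, 2.55]. Speed limits (rad/s): [2.57, 2.57, 3.14, 3.14, 3.14, 3.14].

### API

Orientations are given as a rotation vector (axis times angle).
In Python, from workcell import bot, optics, workorder gives the robot as it stands.
- The arm moves only by the shell command python3 -m handwheel 'ROWS' [FORCE]. ROWS is JSON, a list of rows, each a list of 7 numbers: the shift along the tool's x, y, z in m, then the turn, a rotation vector about the tool's x, y, z in rad, then the opening, from 0 (shut) to 1 (fully open). A call has 1 to 8 rows; each row shifts and turns the commanded pose from where the row before left it, along the tool's axes as they then stand; what a row does not reach is not made up. A row lasts 1/8 s, in which the tool goes at most 62.5 mm and 10.7 degrees, less where a joint would pass 70% of its speed; a pose out of reach is approached as far as the arm can. A call with a gripper value outside its range is refused whole. The fingers move at their own pace and stop on an object; FORCE is the grip in N (left out, the last holds). Time passes only in rows, so rows that do not move let the fingers close. It gives the time, the measured TCP pose, the force and the opening at its end, in the units of the state.
- bot.read_state(): the state, without advancing time (a new reading comes with each control period).
- optics.read_camera(name): name is "side" or "top" or "wrist"; returns a dict with "image" (384x512x3 uint8, red, green, blue), "z_map" (384x512 float32, m along the optical axis (not along the pixel's ray), 0 where there is no reading), "mtx" (3x3 intrinsics, pixels), "dist" ([k1, k2, p1, p2, k3] as OpenCV has them; the pictures are not rectified), "world_from_camera" (4x4, takes a point from camera to world coordinates); the wrist camera has in their place "hand_eye" (4x4, takes a point from camera to tool coordinates, whose origin is the TCP and whose axes are the tool frame's). Camera axes: x right, y down, z forward; pixel columns grow to the right and rows downward; lengths in m; the calibration is good to about 2 mm. A picture is of the moment at which its call begins: read the wrist's pose just before it.
- workorder.finish_job(): hands the job in, once; it reports no verdict.
The state is a dict: "time": time; "q": joint angles; "joint_vel": joint speeds; "joint_torque": joint torques, N m; "tool_pos": TCP position; "tcp_rot": TCP orientation; "wrist_force": force on the tool from outside, world axes, zero at the start; "torque": the same for the moment, N m; "width": opening from 0.0 (shut) to 1.0 (fully open).
Only numpy, scipy, OpenCV 4.12 (cv2) and the standard library are available. Lean on these libraries where they do the work, as an engineer would, in place of code of your own. Each camera call takes 0.05 s, during which the arm holds its last target.

## Working session

There is one attempt and no reset: what is moved stays moved. The work goes in short steps, Python scripts to look and compute and a shell command to move; the robot and the scene stay as the last step left them, time stands still between calls to the robot, and variables do not carry over. Pictures are saved under pics/ and viewed, and the job is handed in when it is done.

```bash
ls; mkdir -p pics; python3 - <<'E'
from workcell import bot, optics
import cv2, numpy as np
print(bot.read_state(), bot.tcp_to_grasp)
for n in ["top","side","wrist"]:
    d=optics.read_camera(n); cv2.imwrite(f"pics/{n}0.png",d["image"][:,:,::-1]); np.savez(f"{n}0.npz",**d)
    print(n,{k:np.round(v,4).tolist() for k,v in d.items() if k not in("image","z_map")}, (d["z_map"]>0).mean())
E
```

```text
pics
{'time': 0.0, 'q': array([ 1.19510016e+00,  2.64748736e-01,  1.60541186e+00,  1.41021750e-05,
        1.27371230e+00, -3.69159143e-02]), 'joint_vel': array([0.00144388, 0.00162323, 0.00136549, 0.00053726, 0.00032298,
       0.0004348 ]), 'joint_torque': array([-6.46980443e-04, -5.15110230e+01, -3.67311752e+01, -3.19589144e-04,
        1.28981363e-02, -1.47574855e-05]), 'tool_pos': array([0.22405786, 0.63592857, 0.22994458]), 'tcp_rot': array([-1.55663162,  0.26631065, -0.26555301]), 'wrist_force': array([ 0.33687299, -0.17571188,  0.73965944]), 'torque': array([-0.00023301,  0.00936912, -0.02181722]), 'width': 1.000541826768373} -0.0187
top {'mtx': [[377.4921, 0.0, 255.9228], [0.0, 377.4921, 187.6022], [0.0, 0.0, 1.0]], 'dist': [-0.0161, 0.0, 0.0, 0.0, 0.0], 'world_from_camera': [[-0.002, -0.9912, 0.1321, 0.4741], [-1.0, 0.0026, 0.0046, -0.0192], [-0.0049, -0.1321, -0.9912, 0.8785], [0.0, 0.0, 0.0, 1.0]]} 0.9959259033203125
side {'mtx': [[389.8765, 0.0, 251.4356], [0.0, 389.8765, 199.2352], [0.0, 0.0, 1.0]], 'dist': [-0.0614, 0.0, 0.0, 0.0, 0.0], 'world_from_camera': [[-0.9896, -0.0867, 0.1152, 0.4675], [-0.1441, 0.6206, -0.7708, 0.6543], [-0.0046, -0.7793, -0.6266, 0.6059], [0.0, 0.0, 0.0, 1.0]]} 0.9963429768880209
wrist {'mtx': [[334.5519, 0.0, 251.8937], [0.0, 334.5519, 189.5132], [0.0, 0.0, 1.0]], 'dist': [-0.0366, 0.0, 0.0, 0.0, 0.0], 'hand_eye': [[0.0002, 0.9592, 0.2828, -0.0701], [0.0002, -0.2828, 0.9592, -0.1423], [1.0, -0.0001, -0.0003, -0.0017], [0.0, 0.0, 0.0, 1.0]]} 0.9960276285807291
```

View pics/top0.png

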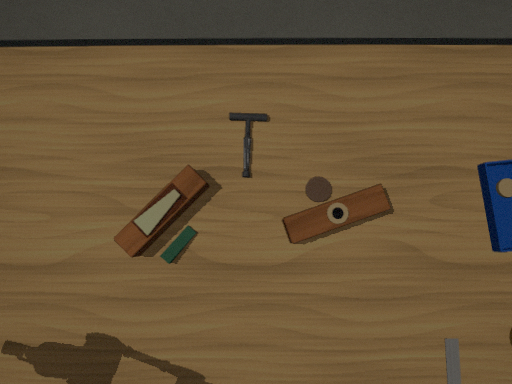

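View pics/side0.png

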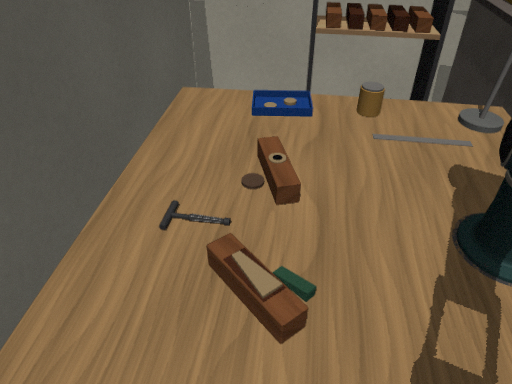

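View pics/wrist0.png

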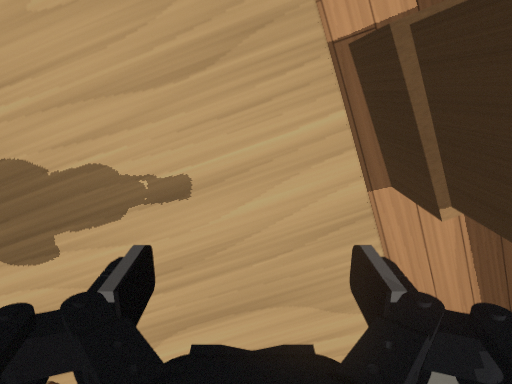

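The top view shows the mallet head with the pale insert around (158,212), apparently wide at the lower left. The wedge is close beside it at (180,245), the reamer is at (248,145), and the other head is at (338,213). Next I'll measure the insert.

```bash
cat > h.py <<'E'
import numpy as np, cv2
def load(n): return dict(np.load(n))
def cast(d,uv,z,T=None):
    T=d["world_from_camera"] if T is None else T
    p=cv2.undistortPoints(np.float64(uv).reshape(-1,1,2),d["mtx"],d["dist"]).reshape(-1,2)
    r=np.c_[p,np.ones(len(p))]@T[:3,:3].T
    o=T[:3,3]; return o+r*((z-o[2])/r[:,2])[:,None]
def zpts(d,mask,T=None):
    T=d["world_from_camera"] if T is None else T
    v,u=np.nonzero(mask); zz=d["z_map"][v,u]
    p=cv2.undistortPoints(np.float64(np.c_[u,v]).reshape(-1,1,2),d["mtx"],d["dist"]).reshape(-1,2)
    return (np.c_[p,np.ones(len(p))]*zz[:,None])@T[:3,:3].T+T[:3,3]
def insert_fit(d,roi,T=None,verbose=1,tag=""):
    hsv=cv2.cvtColor(d["image"],cv2.COLOR_RGB2HSV)
    m=np.zeros(hsv.shape[:2],np.uint8); x0,y0,x1,y1=roi
    h,s,v=[hsv[...,i] for i in range(3)]
    sel=(s<d.get("smax",95))&(v>90); m[y0:y1,x0:x1]=sel[y0:y1,x0:x1]*255
    m=cv2.morphologyEx(m,cv2.MORPH_OPEN,np.ones((3,3)))
    cs,_=cv2.findContours(m,cv2.RETR_EXTERNAL,cv2.CHAIN_APPROX_NONE)
    c=max(cs,key=cv2.contourArea)
    P=cast(d,c[:,0],0.068,T)
    q=cv2.approxPolyDP(np.float32(P[:,:2]*1000).reshape(-1,1,2),6,True)[:,0]
    mm=np.zeros_like(m); cv2.drawContours(mm,[c],-1,255,-1)
    Z=zpts(d,cv2.erode(mm,np.ones((3,3))),T)
    im=d["image"][:,:,::-1].copy(); cv2.drawContours(im,[c],-1,(0,0,255),1)
    cv2.imwrite(f"pics/fit{tag}.png",cv2.resize(im[max(0,y0-30):y1+30,max(0,x0-30):x1+30],None,fx=3,fy=3,interpolation=0)[:600,:800])
    print("area",cv2.contourArea(c),"corners mm",q.round(1).tolist(),"z med",np.median(Z[:,2]))
    print("centroid cast",np.mean(cast(d,np.argwhere(mm)[:,::-1],0.068,T),0).round(4), "depth centroid",Z.mean(0).round(4))
    return q
E
python3 - <<'E'
from h import *
d=load("top0.npz"); print(cv2.cvtColor(d["image"],cv2.COLOR_RGB2HSV)[[212,225,180],[158,130,195]])
insert_fit(d,(115,165,205,258),tag="top")
d=load("side0.npz"); print(cv2.cvtColor(d["image"],cv2.COLOR_RGB2HSV)[[275,285,310],[255,220,310]])
insert_fit(d,(205,235,300,325),tag="side")
E
```

```text
[[ 27  68 123]
 [ 13 182 101]
 [ 12 165  88]]
area 678.0 corners mm [[577.2999877929688, 160.0], [514.7000122070312, 244.60000610351562], [484.79998779296875, 221.89999389648438], [564.2000122070312, 153.10000610351562]] z med 0.06834791495373782
centroid cast [0.5296 0.2001 0.068 ] depth centroid [0.5287 0.1994 0.0726]
[[ 18  95 147]
 [ 17 124 142]
 [ 16 122 132]]Traceback (most recent call last):
  File "<stdin>", line 5, in <module>
  File "h.py", line 20, in insert_fit
    c=max(cs,key=cv2.contourArea)
ValueError: max() iterable argument is empty
```

```bash
python3 - <<'E'
from h import *
from scipy.spatial.transform import Rotation as R
d=load("side0.npz"); hsv=cv2.cvtColor(d["image"],cv2.COLOR_RGB2HSV)
print([hsv[v,u].tolist() for u,v in [(240,260),(250,270),(262,285),(270,287),(235,265),(275,300)]])
d["smax"]=112
insert_fit(d,(215,240,290,305),tag="side")
S=np.array([-1.55663162,0.26631065,-0.26555301]);Rm=R.from_rotvec(S).as_matrix(); print(Rm.round(4))
p0=np.array([.22406,.63593,.22994])
C=np.array([.535,.1946,0]);a=np.array([-.679,.734,0]);a/=np.linalg.norm(a)
print("axis in tool",(Rm.T@a).round(4), "wide",C+.04*a,"narrow",C-.04*a)
t=C+.04*a; t[2]=.2
print("shift in tool",(Rm.T@(t-p0)).round(4))
E
```

```text
[[18, 96, 146], [18, 98, 146], [17, 98, 146], [19, 99, 142], [12, 197, 66], [12, 165, 116]]
area 811.5 corners mm [[569.0, 150.8000030517578], [575.7000122070312, 167.3000030517578], [506.3999938964844, 245.1999969482422], [483.79998779296875, 213.89999389648438]] z med 0.06872500253153502
centroid cast [0.5274 0.2013 0.068 ] depth centroid [0.5264 0.2052 0.0719]
[[ 9.432e-01 -8.000e-04  3.323e-01]
 [-3.323e-01 -2.100e-03  9.432e-01]
 [-1.000e-04 -1.000e+00 -2.300e-03]]
axis in tool [-0.8844 -0.001   0.4667] wide [0.50783724 0.22396298 0.        ] narrow [0.56216276 0.16523702 0.        ]
shift in tool [ 0.4046  0.0306 -0.2942]
```

View pics/fittop.png

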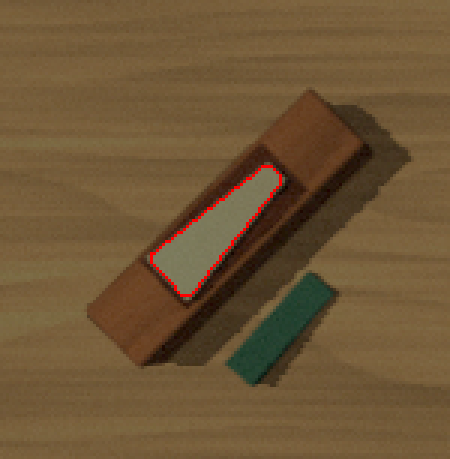

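View pics/fitside.png

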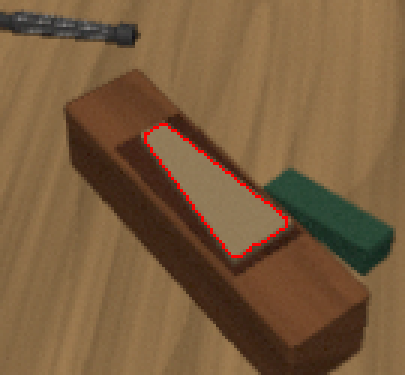

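Both views agree within about 2 mm. The insert centre is near (0.535, 0.195), and the wide end points along (-0.68, 0.73). I'll turn the tool to align with it, shut the fingers and move over the wide end, staying high.

```bash
python3 -m handwheel '[[0,0,0,0,0.162,0,0],[0,0,0,0,0.162,0,0],[0,0,0,0,0.162,0,0],[0.05,0,-0.007,0,0,0,0],[0.05,0,-0.007,0,0,0,0],[0.05,0,-0.007,0,0,0,0],[0.05,0,-0.007,0,0,0,0],[0.05,0,-0.007,0,0,0,0]]' 20
python3 -m handwheel '[[0.05,0,-0.007,0,0,0,0],[0.05,0,-0.007,0,0,0,0],[0.05,0,-0.007,0,0,0,0],[0.05,0,-0.007,0,0,0,0],[0.04,0,-0.007,0,0,0,0],[0,0,0,0,0,0,0],[0,0,0,0,0,0,0]]' 20
cat > w.py <<'E'
from h import *
from workcell import bot, optics
from scipy.spatial.transform import Rotation as R
import sys
def T():
    s=bot.read_state(); t=np.eye(4); t[:3,:3]=R.from_rotvec(s["tcp_rot"]).as_matrix(); t[:3,3]=s["tool_pos"]; return s,t
if __name__=="__main__":
    s,t=T(); d=optics.read_camera("wrist"); cv2.imwrite(f"pics/{sys.argv[1]}.png",d["image"][:,:,::-1])
    np.savez(sys.argv[1]+".npz",T=t@d["hand_eye"],tool=t,**d)
    print(s["tool_pos"],t[:3,:3].round(4).tolist(),s["wrist_force"],s["width"])
E
python3 w.py w1
```

```text
time: 1.15
tool_pos: [0.3689, 0.4277, 0.231]
tcp_rot: [-1.473, 0.644, -0.644]
wrist_force: [0.4, -0.0, -0.6]
width: 0.0
time: 2.02
tool_pos: [0.5051, 0.2294, 0.2309]
tcp_rot: [-1.473, 0.646, -0.644]
wrist_force: [-0.1, 0.2, -0.3]
width: 0.001
[0.50507897 0.22940575 0.23094446] [[0.6782, -0.0009, 0.7349], [-0.7349, 0.0003, 0.6782], [-0.0009, -1.0, -0.0005]] [-0.09077017  0.21787267 -0.29786564] 0.0005183174883297237
```

View pics/w1.png

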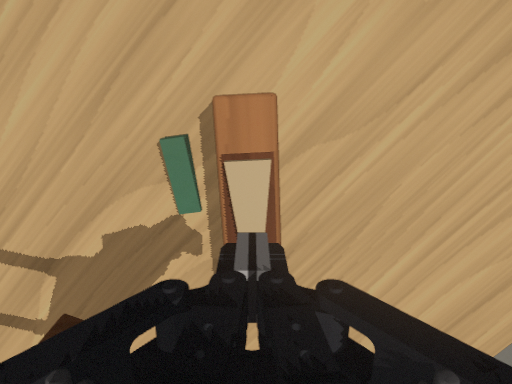

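The wrist view shows the wide end's corners at about (224,160) and (272,160), with the fingers at (252,250) in line with the insert. I'll check these corners against the earlier estimate.

```bash
python3 - <<'E'
from h import *
d=load("w1.npz"); d["smax"]=100
hsv=cv2.cvtColor(d["image"],cv2.COLOR_RGB2HSV); print([hsv[v,u].tolist() for u,v in [(250,180),(250,210),(245,130),(225,190),(274,200)]])
m=((hsv[...,1]<140)&(hsv[...,2]>140)).astype(np.uint8)*255; n=np.zeros_like(m); n[150:225,220:276]=m[150:225,220:276]
cs,_=cv2.findContours(n,cv2.RETR_EXTERNAL,cv2.CHAIN_APPROX_NONE); c=max(cs,key=cv2.contourArea)
q=cv2.approxPolyDP(c,4,True)[:,0]; P=cast(d,q,.068,d["T"])
t=d["tool"]; print(q.tolist()); print((P*1000).round(1).tolist()); print("tool frame mm",(((P-t[:3,3])@t[:3,:3])*1000).round(1).tolist())
Z=zpts(d,n>0,d["T"]); print(np.median(Z[:,2]))
for v in (170,185,200,215):
    u=np.nonzero(n[v])[0]; P=cast(d,[[u[0]-.5,v],[u[-1]+.5,v]],.068,d["T"]); print(v,u[0],u[-1],(((P-t[:3,3])@t[:3,:3])*1000).round(1).tolist())
C=np.array([.535,.1946,.068]);a=np.array([-.679,.734,0])
for k in(.04,-.04): print(((C+k*a-t[:3,3])@t[:3,:3]*1000).round(1))
E
```

```text
[[19, 86, 187], [18, 85, 187], [13, 149, 161], [11, 148, 98], [11, 149, 106]]
[[270, 160], [224, 162], [236, 224], [265, 224]]
[[511.3, 246.3, 68.0], [481.2, 215.9, 68.0], [530.8, 177.4, 68.0], [551.7, 196.7, 68.0]]
tool frame mm [[-8.0, 162.9, 16.1], [-6.2, 163.0, -26.6], [55.8, 162.9, -16.3], [55.8, 162.9, 12.1]]
0.06778456306793273
170 226 270 [[1.4, 163.0, -25.4], [1.5, 162.9, 16.7]]
185 229 268 [[16.0, 162.9, -22.9], [16.0, 162.9, 15.0]]
200 231 267 [[31.0, 162.9, -21.3], [31.0, 162.9, 14.3]]
215 234 266 [[46.3, 162.9, -18.6], [46.3, 162.9, 13.5]]
[  6.  162.9  -1.6]
[ 86.  162.9  -1.5]
```

The views agree to about 2.5 mm. The wide spot is at tool (+7, −3) mm and the narrow spot at about (+87, −1.5) mm. Now I'll descend in stages.

```bash
python3 -m handwheel '[[0.007,0,-0.003,0,0,0,0],[0,0.04,0,0,0,0,0],[0,0.04,0,0,0,0,0],[0,0.04,0,0,0,0,0],[0,0.02,0,0,0,0,0],[0,0.01,0,0,0,0,0],[0,0,0,0,0,0,0],[0,0,0,0,0,0,0]]' 20
python3 w.py w2; python3 - <<'E'
from workcell import optics; import cv2
d=optics.read_camera("side"); cv2.imwrite("pics/s2.png",cv2.resize(d["image"][180:360,150:390,::-1],None,fx=3,fy=3))
E
```

```text
time: 3.08
tool_pos: [0.509, 0.2226, 0.0826]
tcp_rot: [-1.472, 0.643, -0.645]
wrist_force: [0.1, -1.1, -0.2]
width: 0.0
[0.50898379 0.2226247  0.08259096] [[0.679, 0.0021, 0.7342], [-0.7342, 0.0008, 0.679], [0.0008, -1.0, 0.0021]] [ 0.08652667 -1.10172177 -0.20490297] 7.565827293812203e-05
```

View pics/s2.png

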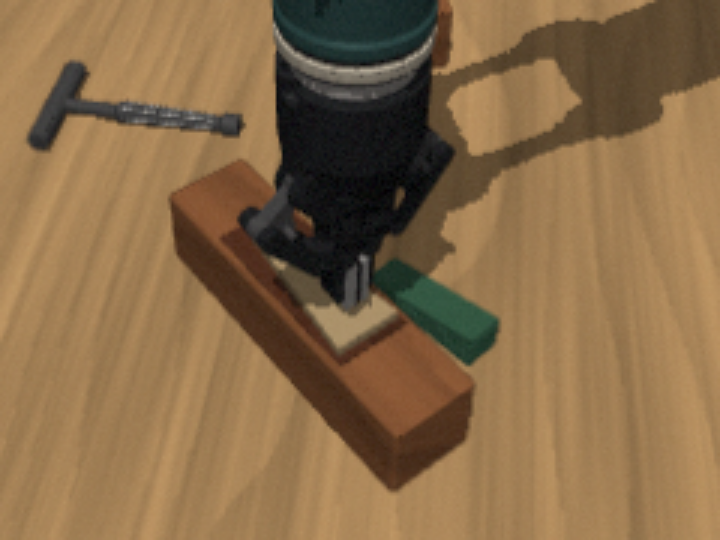

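View pics/w2.png

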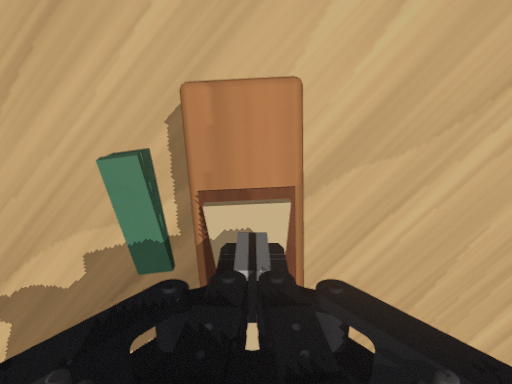

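The tips are over the wide part, roughly 15 mm up. The insert's end spans columns 204–291 and the fingers are at 252, so they're centred. Next are small steps down while I watch the force.

```bash
python3 -m handwheel '[[0,0.006,0,0,0,0,0],[0,0.004,0,0,0,0,0],[0,0.002,0,0,0,0,0],[0,0,0,0,0,0,0],[0,0,0,0,0,0,0]]'
python3 -m handwheel '[[0,0.001,0,0,0,0,0],[0,0,0,0,0,0,0],[0,0,0,0,0,0,0]]'
python3 -m handwheel '[[0,0.001,0,0,0,0,0],[0,0,0,0,0,0,0],[0,0,0,0,0,0,0]]'
```

```text
time: 3.8
tool_pos: [0.5081, 0.2221, 0.0693]
tcp_rot: [-1.473, 0.644, -0.644]
wrist_force: [-0.4, -1.1, 1.0]
width: -0.004
time: 4.18
tool_pos: [0.5081, 0.2221, 0.0683]
tcp_rot: [-1.473, 0.644, -0.644]
wrist_force: [-0.5, 1.5, 0.4]
width: -0.0
time: 4.55
tool_pos: [0.5081, 0.2222, 0.0675]
tcp_rot: [-1.473, 0.644, -0.644]
wrist_force: [-1.4, -0.7, 2.2]
width: 0.0
```

```bash
python3 -m handwheel '[[0,0.001,0,0,0,0,0],[0,0,0,0,0,0,0],[0,0,0,0,0,0,0]]'
python3 -m handwheel '[[0,0.001,0,0,0,0,0],[0,0,0,0,0,0,0],[0,0,0,0,0,0,0]]'
```

```text
time: 4.92
tool_pos: [0.508, 0.2223, 0.0665]
tcp_rot: [-1.473, 0.645, -0.644]
wrist_force: [-2.5, 1.3, 4.7]
width: -0.001
time: 5.3
tool_pos: [0.508, 0.2224, 0.0657]
tcp_rot: [-1.473, 0.645, -0.644]
wrist_force: [-2.2, 1.2, 6.2]
width: 0.003
```

```bash
python3 w.py w3; python3 - <<'E'
from h import *
for f in("w2.npz","w3.npz"):
    d=load(f); im=d["image"]
    hsv=cv2.cvtColor(im,cv2.COLOR_RGB2HSV); n=((hsv[...,1]<110)&(hsv[...,2]>110)).astype(np.uint8); mk=np.zeros_like(n); mk[190:232,204:292]=n[190:232,204:292]
    Z=zpts(d,cv2.erode(mk,np.ones((5,5)))>0,d["T"]); print(f,mk.sum(),np.median(Z[:,2]))
a=cv2.imread("pics/w3.png"); cv2.imwrite("pics/w3c.png",cv2.resize(a[150:300,150:350],None,fx=4,fy=4))
E
```

```text
[0.50795816 0.22243462 0.0657221 ] [[0.6786, -0.0002, 0.7345], [-0.7345, 0.0005, 0.6786], [-0.0005, -1.0, 0.0002]] [-2.20440501  1.24388848  6.23582873] 0.0025992061372849162
w2.npz 2633 0.06772707548188339
w3.npz 1616 0.0641490907420199
```

View pics/w3c.png

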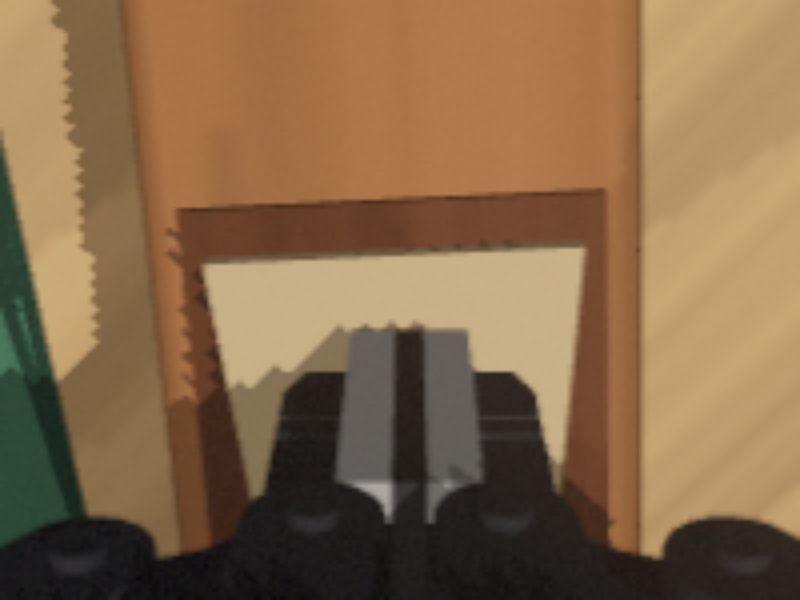

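The visible wide end has sunk 3.6 mm, about 0.07 rad, so it gives. The contact is central. Now I'll lift off and go to the narrow end.

```bash
python3 -m handwheel '[[0,-0.005,0,0,0,0,0],[0,-0.02,0,0,0,0,0],[0,-0.02,0,0,0,0,0],[0,0,0,0,0,0,0],[0,0,0,0,0,0,0]]'
python3 w.py w4
python3 -m handwheel '[[0.04,0,0.0008,0,0,0,0],[0.04,0,0.0007,0,0,0,0],[0,0,0,0,0,0,0],[0,0,0,0,0,0,0]]'
python3 w.py w5; python3 - <<'E'
from h import *
from workcell import optics
d=load("w4.npz"); hsv=cv2.cvtColor(d["image"],cv2.COLOR_RGB2HSV); n=((hsv[...,1]<110)&(hsv[...,2]>110)).astype(np.uint8); mk=np.zeros_like(n); mk[190:232,210:285]=n[190:232,210:285]
Z=zpts(d,cv2.erode(mk,np.ones((5,5)))>0,d["T"]); print(np.median(Z[:,2]))
d=optics.read_camera("side"); cv2.imwrite("pics/s5.png",cv2.resize(d["image"][180:360,150:390,::-1],None,fx=3,fy=3))
d=optics.read_camera("top"); cv2.imwrite("pics/t5.png",cv2.resize(d["image"][140:290,90:290,::-1],None,fx=4,fy=4))
E
```

```text
time: 5.98
tool_pos: [0.5076, 0.2216, 0.1094]
tcp_rot: [-1.474, 0.645, -0.644]
wrist_force: [0.4, 0.0, -0.5]
width: 0.0
[0.50760846 0.22164598 0.10939823] [[0.6787, -0.0008, 0.7344], [-0.7344, -0.0007, 0.6787], [-0.0001, -1.0, -0.0011]] [ 0.35143786  0.02794408 -0.54621941] 0.0002550113912533403
time: 6.52
tool_pos: [0.5624, 0.1641, 0.109]
tcp_rot: [-1.474, 0.647, -0.643]
wrist_force: [0.1, -0.1, -0.2]
width: 0.001
[0.56244925 0.16412884 0.10904798] [[0.6782, -0.0024, 0.7349], [-0.7349, -0.0003, 0.6782], [-0.0014, -1.0, -0.002]] [ 0.14753662 -0.06945779 -0.15855307] 0.0014817102188884484
0.06777263735316935
```

View pics/s5.png

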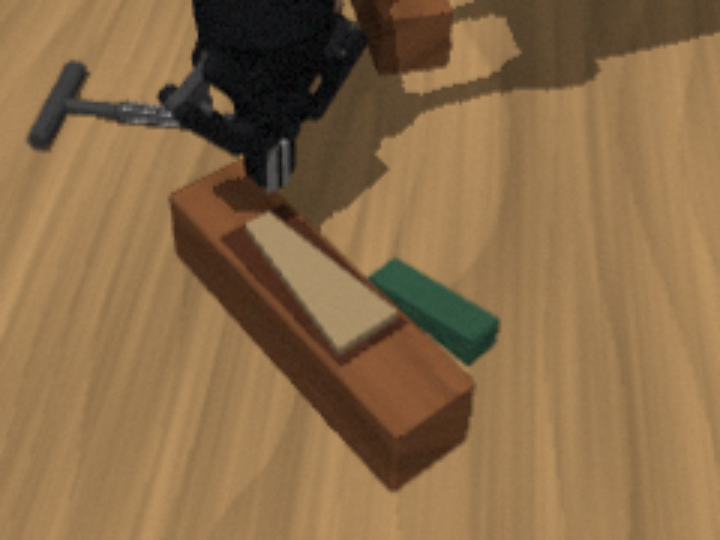

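View pics/w5.png

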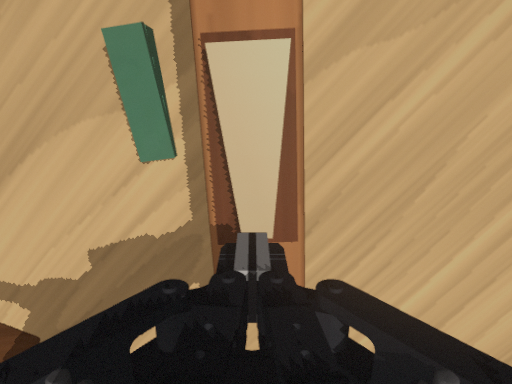

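The insert is back at rest, with its top at 0.0678. In the wrist view its narrow end sits at about (257,238), slightly right of the fingers, so I'll measure the centreline.

```bash
python3 - <<'E'
from h import *
d=load("w5.npz"); t=d["tool"]; hsv=cv2.cvtColor(d["image"],cv2.COLOR_RGB2HSV)
m=((hsv[...,1]<120)&(hsv[...,2]>120)).astype(np.uint8)
for v in (41,60,100,140,180,200,215,225,230):
    u=np.nonzero(m[v,200:298])[0]+200; P=cast(d,[[u[0]-.5,v],[u[-1]+.5,v]],.068,d["T"]); L=((P-t[:3,3])@t[:3,:3])*1000
    print(v,u[0],u[-1],L.round(1)[:,[0,2]].tolist(),"mid",L[:,2].mean().round(1),"w",(L[1,2]-L[0,2]).round(1))
P=cast(d,[[250,39.5],[257,241]],.068,d["T"]);print(((P-t[:3,3])@t[:3,:3]*1000).round(1))
E
```

```text
41 224 290 [[-94.2, -15.2], [-94.2, 18.9]] mid 1.9 w 34.1
60 208 288 [[-85.1, -23.7], [-85.1, 18.1]] mid -2.8 w 41.8
100 215 285 [[-65.0, -20.6], [-65.0, 17.1]] mid -1.8 w 37.7
140 200 281 [[-43.8, -29.5], [-43.7, 15.5]] mid -7.0 w 45.0
180 200 278 [[-21.1, -30.5], [-21.1, 14.3]] mid -8.1 w 44.8
200 201 276 [[-9.1, -30.4], [-9.1, 13.4]] mid -8.5 w 43.9
215 202 274 [[0.1, -30.3], [0.1, 12.5]] mid -8.9 w 42.7
225 202 273 [[6.4, -30.5], [6.4, 12.0]] mid -9.3 w 42.5
230 201 273 [[9.6, -31.3], [9.6, 12.0]] mid -9.6 w 43.3
[[-94.9  41.2  -1.7]
 [ 16.7  41.    2.3]]
```

View pics/t5.png

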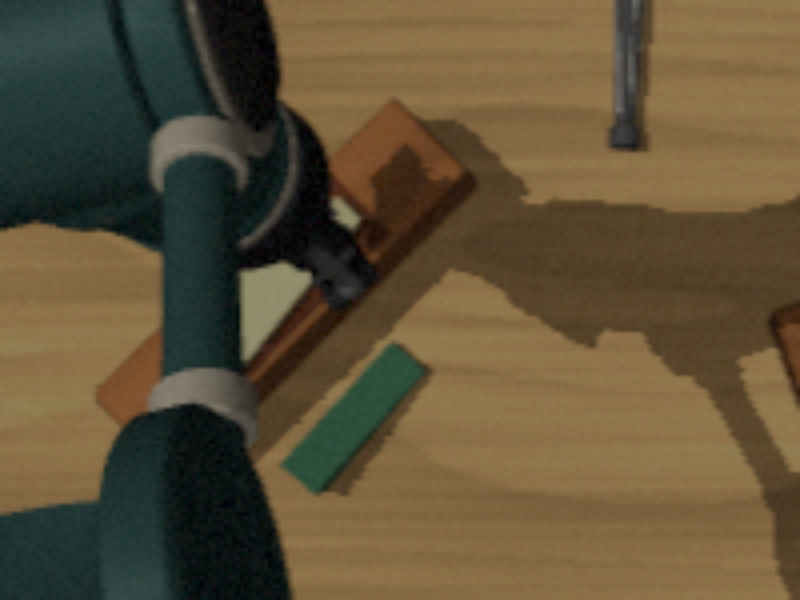

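The insert runs from x=−95 to +17 mm in the tool frame, 112 long, which matches the given 110. So the narrow spot is at x≈+1 mm. The centreline there is at z≈+1.5 mm, so I'll shift +1.5 mm and descend.

```bash
python3 -m handwheel '[[0,0.01,0.0015,0,0,0,0],[0,0.015,0,0,0,0,0],[0,0.01,0,0,0,0,0],[0,0.004,0,0,0,0,0],[0,0,0,0,0,0,0],[0,0,0,0,0,0,0]]'
python3 -m handwheel '[[0,0.001,0,0,0,0,0],[0,0,0,0,0,0,0],[0,0,0,0,0,0,0]]'
python3 -m handwheel '[[0,0.001,0,0,0,0,0],[0,0,0,0,0,0,0],[0,0,0,0,0,0,0]]'
```

```text
time: 7.42
tool_pos: [0.565, 0.1654, 0.0717]
tcp_rot: [-1.472, 0.644, -0.645]
wrist_force: [-0.4, 0.8, 1.0]
width: 0.003
time: 7.8
tool_pos: [0.5646, 0.1654, 0.0705]
tcp_rot: [-1.473, 0.644, -0.645]
wrist_force: [0.5, -0.1, 0.1]
width: -0.002
time: 8.18
tool_pos: [0.5645, 0.1654, 0.0693]
tcp_rot: [-1.473, 0.644, -0.644]
wrist_force: [-0.4, 0.5, 0.9]
width: -0.003
```

```bash
python3 -m handwheel '[[0,0.001,0,0,0,0,0],[0,0.001,0,0,0,0,0],[0,0,0,0,0,0,0],[0,0,0,0,0,0,0]]'
python3 -m handwheel '[[0,0.001,0,0,0,0,0],[0,0,0,0,0,0,0],[0,0,0,0,0,0,0]]'
```

```text
time: 8.68
tool_pos: [0.5647, 0.1653, 0.0674]
tcp_rot: [-1.473, 0.644, -0.645]
wrist_force: [-0.1, -1.1, 1.5]
width: 0.0
time: 9.05
tool_pos: [0.5648, 0.1652, 0.0666]
tcp_rot: [-1.473, 0.644, -0.645]
wrist_force: [-0.2, -1.9, 4.5]
width: -0.001
```

```bash
python3 -m handwheel '[[0,0.0007,0,0,0,0,0],[0,0,0,0,0,0,0],[0,0,0,0,0,0,0]]'
python3 w.py w6; python3 - <<'E'
from h import *
for f in("w5.npz","w6.npz"):
    d=load(f); t=d["tool"]
    hsv=cv2.cvtColor(d["image"],cv2.COLOR_RGB2HSV); m=(hsv[...,1]<110)&(hsv[...,2]>110); m[:,:205]=0;m[:,295:]=0;m[235:]=0
    P=zpts(d,m,d["T"]); L=(P-t[:3,3])@t[:3,:3]; k=(P[:,2]>.05)&(abs(L[:,2])<.008)&(L[:,0]<-.015)
    c=np.polyfit(L[k,0],P[k,2],1); print(f,k.sum(),"slope",c,"range",L[k,0].min(),L[k,0].max())
E
```

```text
time: 9.43
tool_pos: [0.5649, 0.1652, 0.0659]
tcp_rot: [-1.473, 0.644, -0.645]
wrist_force: [1.8, -2.7, 4.1]
width: -0.001
[0.56490123 0.16522944 0.0658608 ] [[0.6787, 0.0007, 0.7344], [-0.7344, -0.0002, 0.6787], [0.0006, -1.0, 0.0004]] [ 1.78332694 -2.71021113  4.13212618] -0.0009987200609972156
w5.npz 4504 slope [-0.03286848  0.06742071] range -0.0962029464087895 -0.015014749049553813
w6.npz 7730 slope [-0.07708528  0.06538582] range -0.09773441822855991 -0.015011249900250007
```

View pics/w6.png

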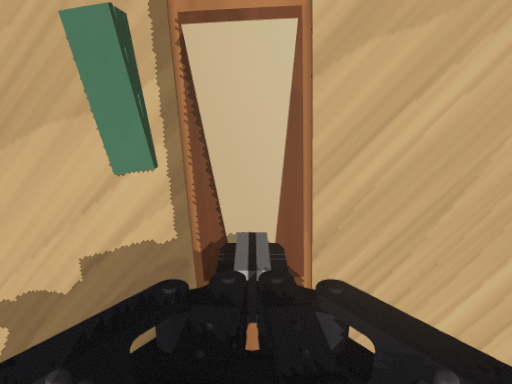

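The insert tilts narrow end down, with the slope changing by at least 0.044 rad at about 4 N. I'll press a touch further for margin, then withdraw straight up.

```bash
python3 -m handwheel '[[0,0.0006,0,0,0,0,0],[0,0,0,0,0,0,0],[0,0,0,0,0,0,0]]'
python3 -m handwheel '[[0,-0.005,0,0,0,0,0],[0,-0.02,0,0,0,0,0],[0,-0.03,0,0,0,0,0],[0,-0.03,0,0,0,0,0],[0,-0.02,0,0,0,0,0],[0,0,0,0,0,0,0],[0,0,0,0,0,0,0],[0,0,0,0,0,0,0]]'
python3 w.py w7; python3 - <<'E'
from h import *
from workcell import optics
for f in("w1.npz","w5.npz","w6.npz","w7.npz"):
    d=load(f); t=d["tool"]
    hsv=cv2.cvtColor(d["image"],cv2.COLOR_RGB2HSV); m=(hsv[...,1]<110)&(hsv[...,2]>110)
    P=zpts(d,m,d["T"]); L=(P-t[:3,3])@t[:3,:3]
    w=(P-[.535,.1946,0])@np.array([-.679,.734,0]); l=(P-[.535,.1946,0])@np.array([.734,.679,0])
    k=(abs(l)<.006)&(abs(P[:,2]-.068)<.008)
    print(f,[(s,round(float(np.median(P[k&(abs(w-s)<.006),2])),4)) for s in(-.03,-.01,.01,.03,.045) if (k&(abs(w-s)<.006)).sum()>10])
a=load("side0.npz")["image"].astype(int); d=optics.read_camera("side"); b=d["image"].astype(int)
cv2.imwrite("pics/s7.png",d["image"][:,:,::-1]); d=optics.read_camera("top"); cv2.imwrite("pics/t7.png",d["image"][:,:,::-1])
E
```

```text
time: 9.85
tool_pos: [0.5649, 0.1652, 0.0653]
tcp_rot: [-1.473, 0.644, -0.645]
wrist_force: [0.4, -3.8, 5.4]
width: 0.002
time: 10.85
tool_pos: [0.5634, 0.1651, 0.1682]
tcp_rot: [-1.475, 0.647, -0.643]
wrist_force: [0.6, -0.6, -0.4]
width: -0.0
[0.56337642 0.16511068 0.16821658] [[0.6787, -0.003, 0.7344], [-0.7344, -0.0007, 0.6787], [-0.0015, -1.0, -0.0027]] [ 0.55225027 -0.64844652 -0.4460248 ] -0.0002894487447214559
w1.npz [(-0.01, 0.0679), (0.01, 0.0679), (0.03, 0.0678), (0.045, 0.0677)]
w5.npz [(-0.03, 0.0679), (-0.01, 0.0678), (0.01, 0.0677), (0.03, 0.0676), (0.045, 0.0676)]
w6.npz [(-0.03, 0.0662), (-0.01, 0.0672), (0.01, 0.0685), (0.03, 0.0695), (0.045, 0.0704)]
w7.npz [(-0.03, 0.0679), (-0.01, 0.0678), (0.01, 0.0677), (0.03, 0.0676), (0.045, 0.0677)]
```

View pics/s7.png

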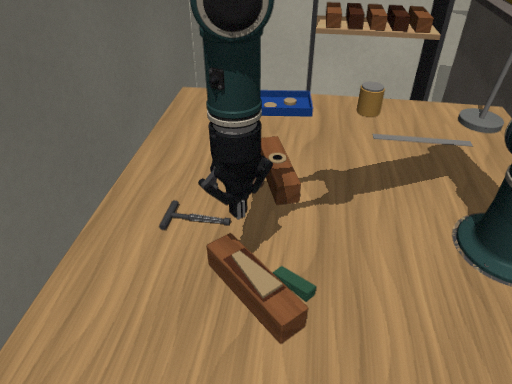

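View pics/w7.png

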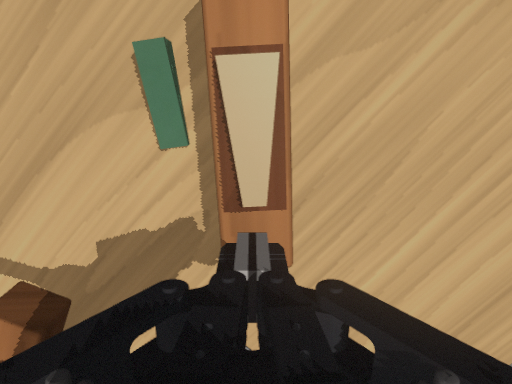

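The press tilted the insert about 0.056 rad, and it's now level again: the heights along it agree within 0.3 mm. One check that the head hasn't moved, then I'll hand in.

```bash
python3 - <<'E'
from h import *
from workcell import workorder, bot
a=cv2.imread("pics/side0.png").astype(int); b=cv2.imread("pics/s7.png").astype(int)
g=abs(a-b).sum(2)>60
print("changed px: head+wedge",g[232:340,200:320].mean(),"reamer",g[198:232,158:226].mean())
d=load("side0.npz"); d["smax"]=112; insert_fit(d,(215,240,290,305),tag="x")
d["image"]=cv2.imread("pics/s7.png")[:,:,::-1].copy(); insert_fit(d,(215,240,290,305),tag="y")
print(bot.read_state()["time"]); print(workorder.finish_job())
E
```

```text
changed px: head+wedge 0.04984567901234568 reamer 0.04238754325259515
area 811.5 corners mm [[569.0, 150.8000030517578], [575.7000122070312, 167.3000030517578], [506.3999938964844, 245.1999969482422], [483.79998779296875, 213.89999389648438]] z med 0.06872500253153502
centroid cast [0.5274 0.2013 0.068 ] depth centroid [0.5264 0.2052 0.0719]
area 846.5 corners mm [[569.0, 150.8000030517578], [577.0, 159.8000030517578], [572.9000244140625, 171.89999389648438], [507.8999938964844, 247.5], [481.8999938964844, 215.89999389648438]] z med 0.06877535982470806
centroid cast [0.5268 0.2021 0.068 ] depth centroid [0.526  0.2059 0.0718]
11.0
the job is handed in; nothing more can be done
None
```

The insert is still loose: it gave at both ends and sprang back each time. The job was handed in at 11.0 s, and no verdict was reported.

| Press | Wrist force | Insert movement | After lifting off |
|---|---|---|---|
| Wide end | about 6 N | visible end sank 3.6 mm (about 0.07 rad) | wide end back to its resting height |
| Narrow end | about 4–5.5 N | about 0.056 rad, measured at about 4 N before the last 0.6 mm | level again, heights along it within 0.3 mm |

- **Withdrawal:** I rose straight up until the fingertips were at 0.168 m, about 0.1 m above the insert. That puts the grasp point near 0.187 m above the bench.
- **Mallet head:** in the side view, the insert outline before and after agrees within about 1 mm at its centroid.
- **Other items:** I saw no contact with or shift in the wedge and the reamer. About 4–5% of the pixels around the head, wedge and reamer differ from the first picture; I took that to be the arm and its shadow, but did not check. I did not measure the other head or the acrylic face afterwards, and in the last side view the gripper hides the acrylic face and part of the other head. The arm never went down near them.
- **Disagreements:** my early measurements of the insert's centreline differed by up to about 2.5 mm between cameras, so I re-centred by 1.5 mm before the narrow press. My first tilt fit for the narrow end showed a false slope at rest; a second fit corrected it.

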